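# Turn the clamped pin jar upside down and back

### The arm

A 6-joint arm with a two-finger parallel gripper is mounted at the origin on a cart in front of the work surface, level with it; the furniture and walls round the work are solid. World frame = base frame: x ahead of the robot, y to its left, z up, the work surface at z = 0. Lengths are in mm, angles in rad, forces in N, time in s.
With the tool pointing down it reaches from about 275 to 725 mm from the base axis. Payload 15.9 kg.
Tool frame: the origin (TCP) lies at the centre of the arm's flange, where the gripper is bolted on; the fingertips stand 173 mm ahead of it and the grasp point (between the pads) lies 155 mm ahead of it (robot.tcp_to_grasp is the distance from the TCP to the grasp point, in mm); z points along the fingers, y is the direction in which the jaws open and shut (so a half turn about z gives the same grasp; the last joint's range is limited). The gripper opens to 85 mm and grips with 20 to 120 N. Pads are 22 mm wide; open, the fingers measure 114 mm over their backs; the gripper's body (76 mm by 85 mm) begins 54 mm behind the grasp point. The pads swing forward as they close: fully open they stand 13 mm farther back than shut.
Start: joints at [1.213, 0.213, -0.034, 1.323, 0, 1.571], TCP at [175.101, 468.322, 404.706] pointing down, gripper open.
Joint ranges: [-2.98, 2.98], [-0.74, 1.72], [-1.14, 1.35], [-2.1, 2.04], [-1.57, 1.44], [-3.14, 3.14]. Speed limits (rad/s): [1.89, 1.89, 2.39, 2.57, 3.14, 3.14].

### API

Orientations are given as a unit quaternion [x, y, z, w].
In Python, from cell import robot, viewer, order, models gives the robot as it stands.
- The arm moves only by the shell command python3 -m jog 'ROWS' [OPENING] [FORCE]. ROWS is JSON, a list of rows, each a list of 2 entries, a list of its own where there are three numbers: the shift along the tool's x, y, z in mm, then the turn about the tool's z in degrees. In form: [[[dx, dy, dz], turn], ...]. A call has 1 to 12 rows; each row shifts and turns the commanded pose from where the row before left it, along the tool's axes as they then stand; what a row does not reach is not made up. A row lasts 1/12 s, in which the tool goes at most 41.7 mm and 7.16 degrees, less where a joint would pass 70% of its speed; a pose out of reach is approached as far as the arm can. A call is refused whole if a number of a shift passes 41.7 or a number of a turn 7.16, either way. A call with a gripper value outside its range is refused whole. OPENING is the gripper command: -1 is fully open, 1 is shut, values between are in proportion, set as the call begins (- or left out, the last holds). The fingers move at their own pace and stop on an object; FORCE is the grip in N (left out, the last holds). Time passes only in rows, so rows that do not move let the fingers close. It gives the time, the measured TCP pose, the force and the opening at its end, in the units of the state.
- robot.get_state(): the state, without advancing time (a new reading comes with each control period).
- viewer.capture(name): name is "scene" or "top" or "wrist"; returns a dict with "image" (384x512x3 uint8, red, green, blue), "fov_y" (degrees; the focal length in pixels is half the picture's height over the tangent of half this angle, whatever the lens; pixels are square), "cx", "cy" (the principal point, pixels), "T" (4x4, takes a point from camera to world coordinates). Camera axes: x right, y up, looking along -z (the intrinsics and any distortion apply to the point x, -y, -z); pixel columns grow to the right and rows downward; lengths in mm; the calibration is good to about 2 mm. A picture is of the moment at which its call begins. There is no depth.
- order.sign_off(): hands the job in, once; it reports no verdict.
Trained networks look in the newest picture that a camera, given by its name, has taken for a name from the list of things; names that differ only in an ending like _2 or _b are one class to them, and where a whole thing is asked for, a point or a joint stands for the part that bears it (a point fixed in the world has none). Each returns a list of dicts, best first, with "score" (0 to 1); they miss things now and then, are a little off and sometimes report something else, mostly with a low value. They report only what shows in the picture. A call takes as long as a camera call. They do not tell look-alikes from the thing itself.
- models.spot_in(camera, thing): "rect" ([left, top, right, bottom] in pixels, round what is visible of it).
- models.mark_of(camera, thing): "pixel" ([column, row] in pixels: a listed point, or the origin of a listed thing).
The state is a dict: "time_s": time; "joints": joint angles; "qd": joint speeds; "joint_torque": joint torques, N m; "tcp_pos": TCP position; "orientation": TCP orientation; "ft_force": force on the tool from outside, world axes, zero at the start; "torque": the same for the moment, N m; "finger_gap": finger opening in mm.
Only numpy, scipy, OpenCV 4.12 (cv2) and the standard library are available. Lean on these libraries where they do the work, as an engineer would, in place of code of your own. Each camera call takes 0.05 s, during which the arm holds its last target.

### The job

The steel pins in the closed jar have packed down. Tip the jar over in its swing stand until it is completely upside down against the stop, leave it like that for a second or two, then swing it back until it stands fully upright against its first stop, and let go. Leave the tools lying around it where they are.

Things in the scene. Friction and masses are not known exactly. Their poses are not given: they have to be found in the camera images.
- stand: Swing stand fixed to the bench: wooden base 150 (x) x 110 (y) x 12 mm, two aluminium posts (10 mm thick in x, 40 mm wide in y, 96 mm apart inside, tops 131 mm above the bench). Origin: centre of the base's underside; z up. The jar turns between the posts about a level hinge axis along the stand's x, 115 mm above the origin. The heading varies up to 34 degrees either way.
- jar (a joint): Turn of the jar on the hinge, rad. 0 = upright (cap up) against a fixed stop; grows as the cap swings to the stand's +y side (the robot's left); 1.57 = level; 3.14 = upside down against the other stop. The hinge is balanced and stiff (0.08 N m): the jar stays where it is left; it may start leaning up to 0.3. Push the upper end over sideways, then down; past level, push the risen other end across and upward.
- jar_cap (a point): Centre of the flat top of the cap, 70 mm from the hinge axis (185 mm above the bench when upright, 45 mm upside down); z points out of the cap along the jar. Closed white plastic jar, 64 mm across, 140 mm long, with a ribbed grey screw cap 60 mm across and 26 mm high. A steel band (24 mm wide, 68 mm across) clamps it at mid-length, on the hinge axis; it cannot be taken out.
- jar_foot (a point): Centre of the jar's flat bottom, 70 mm from the hinge axis on the side away from the cap.
- vice: Steel toolmaker's vice, 50 x 166 x 46 mm, lying loose on the bench behind the stand; bystander. Origin: centre of the underside.
- box: Closed wooden instrument box, 114 x 170 x 53 mm, loose, to the left; bystander. Origin: centre of the underside.
- hammer: Small hammer, 56 x 170 x 20 mm, lying loose to the right; bystander. Origin: centre of the underside.
- stone: Dark oil stone, 155 (x) x 66 x 26 mm, lying loose to the left in front; bystander. Origin: centre of the underside.
There are look-alikes about, which are no part of the job. There is more than one size of the stand; the one meant has the size given above.

How it is judged:
By the outcome, as a careful person would: the job done as asked, in the order asked, and still so for the second after the job is handed in, with the robot touching nothing.
It also fails if it takes over 70 s, if anything falls off the work surface, if the arm or the gripper's body presses on something with over 40 N, if the wrist force passes 120 N, or if a joint passes its speed limit or range.

## Working session

There is one attempt and no reset: what is moved stays moved. The work goes in short steps, Python scripts to look and compute and a shell command to move; the robot and the scene stay as the last step left them, time stands still between calls to the robot, and variables do not carry over. Pictures are saved under pics/ and viewed, and the job is handed in when it is done.

```bash
ls; mkdir -p pics; python3 - <<'E'
from cell import robot,viewer,models
import cv2
for c in ["scene","top","wrist"]:
    r=viewer.capture(c); cv2.imwrite(f"pics/{c}0.png",r["image"][:,:,::-1]); print(c,r["fov_y"],r["cx"],r["cy"],r["T"], r.keys())
    for t in ["stand","jar_cap","jar_foot","jar","vice","box","hammer","stone"]:
        try: print(t,[(round(d["score"],2),[round(float(v)) for v in d["pixel"]]) for d in models.mark_of(c,t)][:3],[(round(d["score"],2),[round(float(v)) for v in d["rect"]]) for d in models.spot_in(c,t)][:3])
        except Exception as e: print(t,e)
print(robot.get_state())
E
```

```text
pics
scene 57.21895582801965 257.4638978805712 188.43296323857834 [[ 7.46845062e-01  4.47959094e-01 -4.91482556e-01  3.31994891e+01]
 [-6.64825022e-01  5.19822617e-01 -5.36462614e-01 -5.13976760e+02]
 [ 1.51704428e-02  7.27404356e-01  6.86041370e-01  8.71015036e+02]
 [ 0.00000000e+00  0.00000000e+00  0.00000000e+00  1.00000000e+00]] dict_keys(['image', 'fov_y', 'cx', 'cy', 'T'])
stand [(0.75, [236, 218]), (0.59, [262, 270])] [(0.98, [243, 240, 283, 289]), (0.8, [210, 169, 263, 240])]
jar_cap [(0.95, [264, 245]), (0.61, [236, 175])] [(0.84, [219, 172, 249, 220]), (0.83, [248, 239, 269, 270]), (0.51, [150, 170, 196, 202])]
jar_foot [(0.66, [239, 215]), (0.65, [258, 265])] [(0.97, [252, 239, 271, 274]), (0.92, [217, 168, 254, 219])]
jar it knows: box, hammer, jar_cap, jar_foot, stand, stone, vice
vice [(0.54, [237, 214])] []
box [(0.98, [200, 166])] []
hammer [(0.72, [296, 326])] [(0.67, [273, 302, 334, 352])]
stone [(0.91, [171, 187])] [(0.93, [149, 171, 196, 204])]
top 51.62232017910144 257.48723933853546 190.11656092580324 [[-3.65224117e-03  9.87933171e-01 -1.54837695e-01  3.77378518
[... 1528 characters left out ...]
ime_s': 2.25, 'joints': array([ 1.21298627e+00,  2.12856289e-01, -3.44083217e-02,  1.32345847e+00,
        5.02240246e-06,  1.57077775e+00]), 'qd': array([-1.59627542e-05, -1.38849574e-03, -7.91491219e-04,  1.16382480e-03,
       -9.25894654e-04,  5.26002666e-04]), 'joint_torque': array([-2.75932318e-03, -6.85953641e+01,  4.87331951e+01,  9.33769770e-04,
       -2.49637224e-04,  1.89725611e-06]), 'tcp_pos': array([175.10708052, 468.32213233, 404.7243868 ]), 'orientation': array([1.77943046e-01, 9.84040787e-01, 3.64875033e-05, 4.04675958e-06]), 'ft_force': array([ 1.27428834, -0.43599402,  0.18350016]), 'torque': array([-0.00428998, -0.00523768,  0.02871841]), 'finger_gap': 85.39588380603976}
```

```bash
python3 - <<'E'
import cv2
a=cv2.imread("pics/top0.png"); cv2.imwrite("pics/top0c.png",cv2.resize(a[120:280,110:400],None,fx=2.75,fy=2.75,interpolation=cv2.INTER_CUBIC))
a=cv2.imread("pics/scene0.png"); cv2.imwrite("pics/scene0c.png",cv2.resize(a[130:370,130:350],None,fx=2.5,fy=2.5,interpolation=cv2.INTER_CUBIC))
E
```

```text
(no output)
```

View pics/top0c.png

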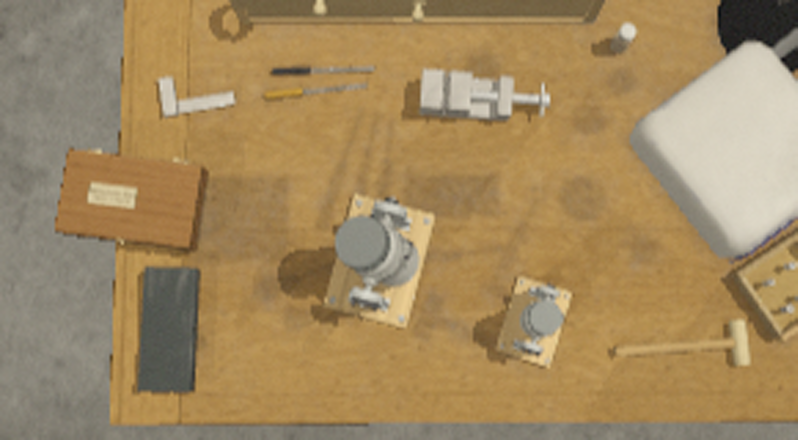

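View pics/scene0c.png

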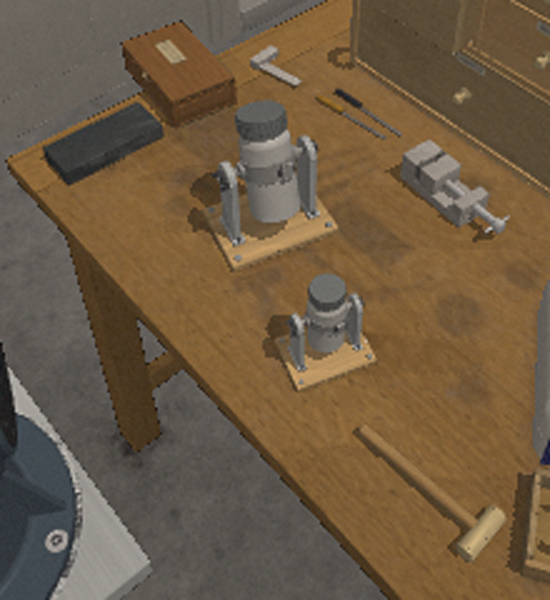

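View pics/scene0.png

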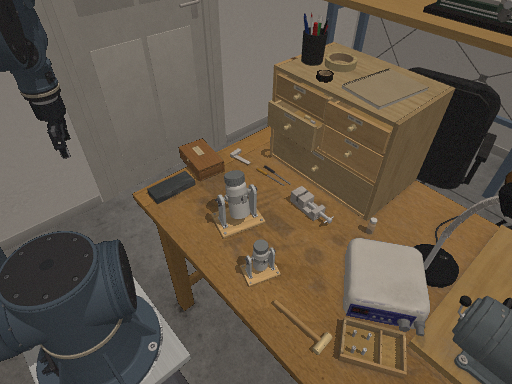

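View pics/top0.png

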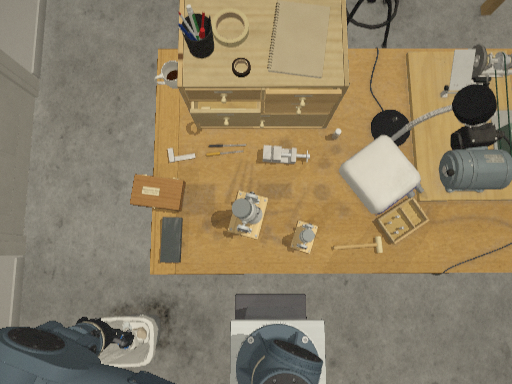

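```bash
cat > h.py <<'E'
import numpy as np
def ray(r,p):
    f=192/np.tan(np.radians(r["fov_y"])/2); T=np.array(r["T"])
    d=T[:3,:3]@np.array([(p[0]-r["cx"])/f,-(p[1]-r["cy"])/f,-1]); return T[:3,3],d
def onz(r,p,z):
    o,d=ray(r,p); return o+d*(z-o[2])/d[2]
def proj(r,P):
    f=192/np.tan(np.radians(r["fov_y"])/2); T=np.array(r["T"])
    c=T[:3,:3].T@(np.array(P)-T[:3,3]); return np.array([r["cx"]+f*c[0]/-c[2], r["cy"]-f*c[1]/-c[2]])
E
python3 - <<'E'
from cell import viewer; from h import *
import cv2
r=viewer.capture("top"); s=viewer.capture("scene")
def show(cs,r,off,k,z=12):
    P=[onz(r,((c[0]+.5)/k-.5+off[0],(c[1]+.5)/k-.5+off[1]),z) for c in cs]
    P=np.array(P); print(np.round(P[:,:2]),"c",P.mean(0).round(),"edges",[round(np.linalg.norm(P[i]-P[i-1])) for i in range(len(P))],[round(float(np.degrees(np.arctan2(*(P[i]-P[i-1])[1::-1]))),1) for i in range(4)])
show([(357,193),(435,212),(405,327),(326,306)],r,(110,120),2.75)
show([(517,276),(572,291),(546,367),(497,350)],r,(110,120),2.75)
show([(205,212),(303,187),(340,234),(237,266)],s,(130,130),2.5)
for n,c,im,z,of in [("t",(247,212),r,6,50),("s",(237,200),s,6,50)]:
    a=im["image"][c[1]-of:c[1]+of,c[0]-of:c[0]+of,::-1]; cv2.imwrite(f"pics/{n}1.png",cv2.resize(a,None,fx=6,fy=6,interpolation=cv2.INTER_CUBIC))
E
```

```text
[[596. 128.]
 [571.  28.]
 [424.  67.]
 [451. 166.]] c [510.  97.  12.] edges [150, 103, 151, 103] [-15.0, -104.0, 165.1, 75.0]
[[ 488.  -76.]
 [ 469. -145.]
 [ 374. -110.]
 [ 395.  -49.]] c [432. -95.  12.] edges [97, 72, 101, 65] [-16.2, -105.5, 159.7, 70.8]
[[451. 163.]
 [579. 113.]
 [560.  18.]
 [428.  63.]] c [504.  89.  12.] edges [102, 137, 97, 140] [76.5, -21.3, -101.4, 161.1]
```

View pics/t1.png

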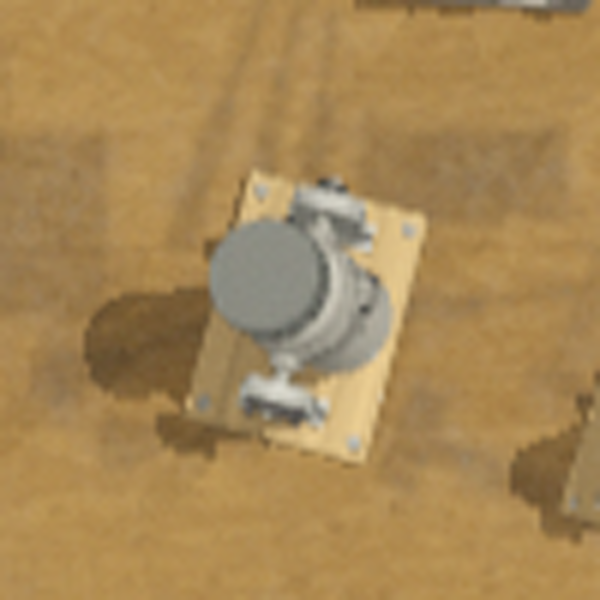

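View pics/s1.png

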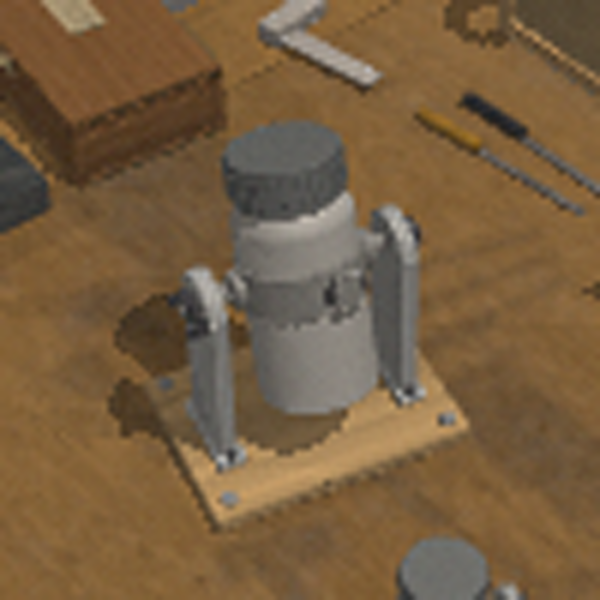

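```bash
cat > fit.py <<'E'
from cell import viewer; from h import *
import cv2
from scipy.optimize import least_squares
r=viewer.capture("top"); s=viewer.capture("scene")
U=lambda c,o:((c[0]+.5)/6-.5+o[0],(c[1]+.5)/6-.5+o[1])
to=(197,162); so=(187,150)
def W(q,P):
    x,y,a=q; c,n=np.cos(a),np.sin(a); return np.array([x+c*P[0]-n*P[1],y+n*P[0]+c*P[1],P[2]])
def cap(th): return (0,70*np.sin(th),115+70*np.cos(th))
obs=[(r,(75,55,12),U((250,170),to)),(r,(75,-55,12),U((428,213),to)),(r,(-75,-55,12),U((364,465),to)),
(s,(75,-55,12),U((468,428),so)),(s,(-75,-55,12),U((218,516),so))]
def res(p):
    e=[proj(i,W(p[:3],P))-o for i,P,o in obs]
    e+= [proj(r,W(p[:3],cap(p[3])))-U((268,280),to), proj(s,W(p[:3],cap(p[3])))-U((285,153),so)]
    return np.concatenate(e)
f=least_squares(res,[508,95,-.25,.2]); p=f.x
print(p.round(3),f.fun.round(1))
for n,i,o in [("t",r,to),("s",s,so)]:
    a=cv2.resize(np.ascontiguousarray(i["image"][o[1]:o[1]+100,o[0]:o[0]+100,::-1]),None,fx=6,fy=6,interpolation=cv2.INTER_CUBIC)
    def L(Ps,col):
        q=np.array([(proj(i,W(p[:3],P))-o+.5)*6-.5 for P in Ps]).round().astype(int); cv2.polylines(a,[q.reshape(-1,1,2)],True,col,1)
    for z,c in((0,(0,0,255)),(12,(0,255,0))): L([(75,55,z),(75,-55,z),(-75,-55,z),(-75,55,z)],c)
    t=p[3]; 
    L([(30*np.cos(u),70*np.sin(t)+30*np.sin(u)*np.cos(t),115+70*np.cos(t)-30*np.sin(u)*np.sin(t)) for u in np.linspace(0,6.28,30)],(255,0,0))
    for sx in(-1,1): L([(sx*48,20,131),(sx*58,20,131),(sx*58,-20,131),(sx*48,-20,131)],(255,255,0))
    cv2.imwrite(f"pics/{n}_fit.png",a)
b=np.hstack([cv2.imread("pics/t_fit.png"),cv2.imread("pics/s_fit.png")]); cv2.imwrite("pics/fit.png",cv2.resize(b,(800,400)))
E
python3 fit.py
```

```text
[ 5.09030e+02  1.00051e+02 -2.62000e-01  2.05000e-01] [-0.5 -0.1 -0.   0.7 -0.3  0.1  0.8 -0.4 -0.3  0.8  0.4 -0.4 -0.1 -0.5]
```

View pics/fit.png

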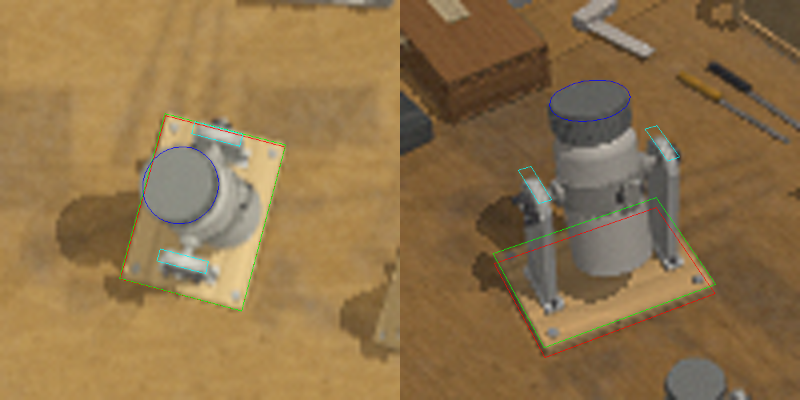

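Candidates: large stand at top pixel (248,215) / scene (237,200), measured about 150×103 mm; small stand at top (306,238) / scene (262,270), about 98×68 mm. The large one matches the description, and the close crop and overlay confirm it. Its centre is about (509,100), its heading −15° and the jar leans about 0.2. I'll go to the stand's −y side, above the jar.

```bash
python3 -m jog '[[[0,0,0],-5.5],[[-30,-24,0],0],[[-30,-24,0],0],[[-30,-24,0],0],[[-30,-24,0],0],[[-30,-24,0],0],[[-30,-24,0],0],[[-30,-24,0],0],[[-30,-24,0],0],[[-30,-24,0],0],[[-30,-24,0],0],[[-30,-24,0],0]]' 1 60
cat > st.py <<'E'
from cell import robot; from h import *
q=robot.get_state(); p=q["tcp_pos"]; o=np.array([509,100]); x=np.array([.966,-.259]); y=np.array([.259,.966])
from scipy.spatial.transform import Rotation as R
M=R.from_quat(q["orientation"]).as_matrix()
print("t",q["time_s"],"tip s",((p[:2]-o)@x).round(1),((p[:2]-o)@y).round(1),(p[2]-173).round(1),"tooly ang",np.degrees(np.arctan2(M[1,1],M[0,1])).round(1),"F",q["ft_force"].round(1),"gap",round(q["finger_gap"],1))
E
python3 st.py
```

```text
time_s: 3.45
tcp_pos: [426.2, 126.0, 404.9]
orientation: [0.131, 0.991, 0.0, 0.0]
ft_force: [-0.1, 1.2, 0.1]
finger_gap: -0.1
t 3.45 tip s -86.7 3.7 231.9 tooly ang 75.0 F [-0.1  1.2  0.1] gap -0.1
```

```bash
python3 -m jog '[[[-29,-26,0],0],[[-29,-26,0],0],[[-29,-26,0],0],[[0,0,30],0],[[0,0,32],0],[[0,0,0],0]]'; python3 st.py; python3 - <<'E'
from cell import viewer
import cv2
w=viewer.capture("wrist")["image"]; s=viewer.capture("scene")["image"]
s=cv2.resize(s[100:300,150:350],(384,384),interpolation=cv2.INTER_CUBIC)
import numpy as np
cv2.imwrite("pics/a1.png",cv2.resize(np.hstack([w,s]),(800,343))[:,:,::-1])
E
```

```text
time_s: 3.95
tcp_pos: [488.0, 29.2, 337.8]
orientation: [0.131, 0.991, -0.001, -0.004]
ft_force: [-1.9, 1.0, -2.1]
finger_gap: -0.0
t 3.95 tip s -1.9 -73.8 164.8 tooly ang 74.9 F [-1.9  1.  -2.1] gap -0.0
```

View pics/a1.png

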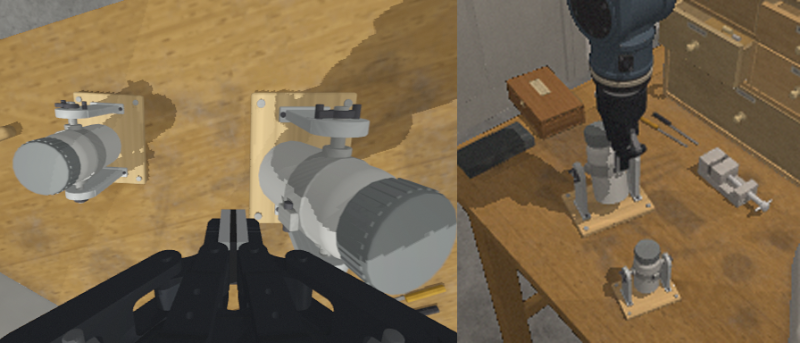

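```bash
python3 -m jog '[[[-2,20,-8],0],[[0,24,0],0],[[0,10,-2],0],[[0,10,-2],0],[[0,9,1],0],[[0,9,2],0],[[0,9,3],0],[[0,9,3],0],[[0,10,8],0],[[0,8,6],0],[[0,8,7],0],[[0,0,0],0]]'; python3 st.py; python3 - <<'E'
from cell import viewer
import cv2
w=viewer.capture("wrist")["image"]; s=viewer.capture("scene")["image"]
s=cv2.resize(s[100:300,150:350],(384,384),interpolation=cv2.INTER_CUBIC)
import numpy as np
cv2.imwrite("pics/a2.png",cv2.resize(np.hstack([w,s]),(800,343))[:,:,::-1])
E
```

```text
time_s: 5.05
tcp_pos: [523.8, 152.4, 322.7]
orientation: [0.13, 0.992, -0.0, -0.001]
ft_force: [-1.0, -0.2, -0.4]
finger_gap: 0.4
t 5.05 tip s 0.7 54.4 149.7 tooly ang 75.1 F [-1.  -0.2 -0.4] gap 0.4
```

View pics/a2.png

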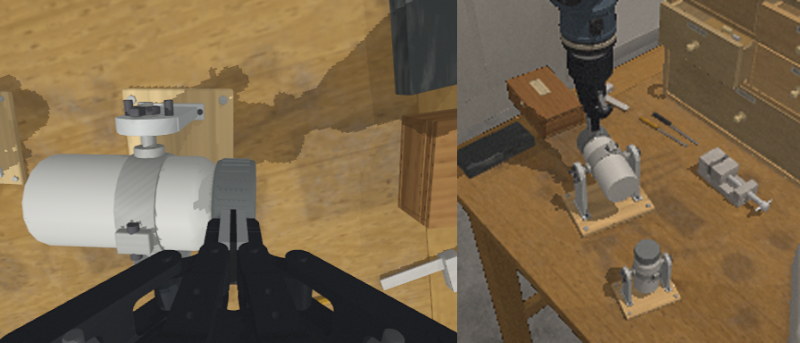

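```bash
python3 -m jog '[[[0,4,8],0],[[0,4,8],0],[[0,4,7],0],[[0,2,7],0],[[0,2,7],0],[[0,2,6],0],[[0,0,6],0],[[0,-1,6],0],[[0,-1,5],0],[[0,0,0],0]]'; python3 st.py; python3 - <<'E'
from cell import viewer
import cv2
w=viewer.capture("wrist")["image"]; s=viewer.capture("scene")["image"]
s=cv2.resize(s[100:300,150:350],(384,384),interpolation=cv2.INTER_CUBIC)
import numpy as np
cv2.imwrite("pics/a3.png",cv2.resize(np.hstack([w,s]),(800,343))[:,:,::-1])
E
```

```text
time_s: 5.98
tcp_pos: [527.7, 166.3, 263.6]
orientation: [0.131, 0.991, -0.0, -0.001]
ft_force: [-0.0, 0.1, -0.2]
finger_gap: -0.1
t 5.9833 tip s 0.9 68.9 90.6 tooly ang 75.0 F [-0.   0.1 -0.2] gap -0.1
```

View pics/a3.png

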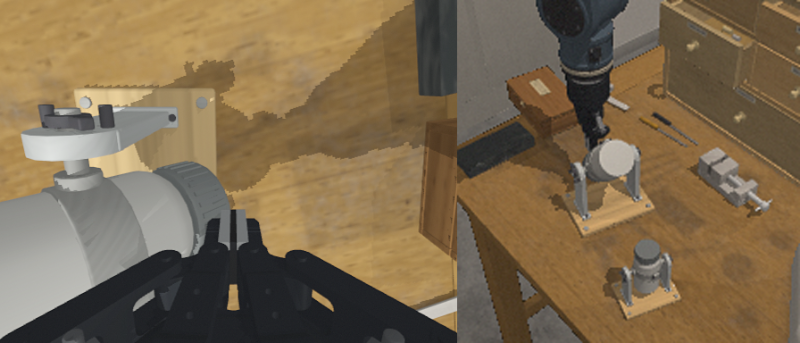

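```bash
python3 -m jog '[[[0,4,-20],0],[[0,0,-40],0],[[0,0,-40],0],[[0,-20,-27],0],[[0,-40,0],0],[[0,-40,0],0],[[0,-40,0],0],[[0,-36,0],0],[[0,0,0],0]]'; python3 st.py; python3 - <<'E'
from cell import viewer
import cv2
w=viewer.capture("top")["image"]; s=viewer.capture("scene")["image"]
s=cv2.resize(s[130:270,180:320],(400,400),interpolation=cv2.INTER_CUBIC)
w=cv2.resize(w[140:280,180:320],(400,400),interpolation=cv2.INTER_CUBIC)
import numpy as np
cv2.imwrite("pics/a4.png",np.hstack([w,s])[:,:,::-1])
E
```

```text
time_s: 6.83
tcp_pos: [482.0, -3.9, 392.5]
orientation: [0.133, 0.991, -0.001, 0.0]
ft_force: [-0.5, 0.3, 0.9]
finger_gap: 0.1
t 6.8333 tip s 0.8 -107.4 219.5 tooly ang 74.8 F [-0.5  0.3  0.9] gap 0.1
```

View pics/a4.png

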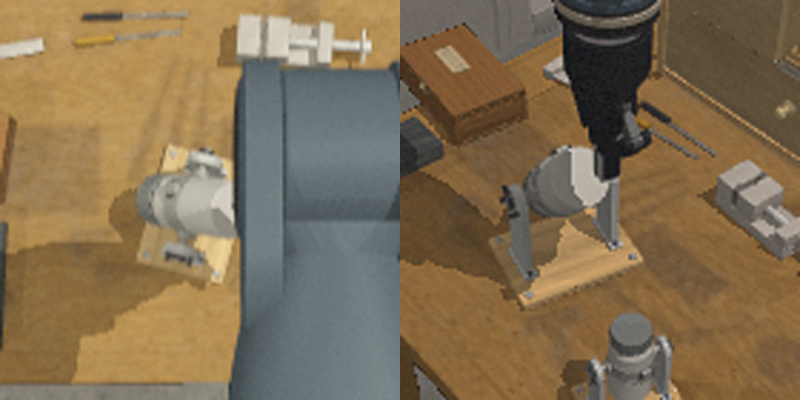

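```bash
python3 - <<'E'
from cell import robot
print(robot.get_state()["joints"].round(2))
E
```

```text
[-0.    0.18 -0.11  1.28  0.    0.26]
```

```bash
python3 -m jog '[[[0,0,0],7],[[0,0,0],7],[[0,0,0],7],[[0,0,0],7],[[0,0,0],7],[[0,0,0],7],[[0,0,0],7],[[0,0,0],7],[[0,0,0],7],[[0,0,0],7],[[0,0,0],7],[[0,0,0],7]]'; python3 -m jog '[[[0,0,0],6],[[40,0,0],0],[[40,0,0],0],[[40,0,0],0],[[40,0,0],0],[[20,0,0],0],[[0,0,40],0],[[0,0,40],0],[[0,0,30],0],[[0,0,0],0]]';python3 st.py
```

```text
time_s: 7.93
tcp_pos: [483.9, 1.7, 391.8]
orientation: [0.762, 0.648, 0.0, -0.0]
ft_force: [0.2, 0.0, 0.0]
finger_gap: -0.2
time_s: 8.77
tcp_pos: [528.1, 175.2, 276.1]
orientation: [0.793, 0.609, -0.004, -0.001]
ft_force: [-2.2, -0.2, -1.1]
finger_gap: 0.2
t 8.7667 tip s -1.0 77.6 103.1 tooly ang -14.9 F [-2.2 -0.2 -1.1] gap 0.2
```

```bash
python3 -m jog '[[[-3,0,6],0],[[-3,0,5],0],[[-3,0,5],0],[[-3,0,5],0],[[-2,0,3],0],[[0,0,0],0]]';python3 st.py; python3 - <<'E'
from cell import viewer
import cv2
w=viewer.capture("top")["image"]; s=viewer.capture("scene")["image"]
s=cv2.resize(s[130:270,180:320],(400,400),interpolation=cv2.INTER_CUBIC)
w=cv2.resize(viewer.capture("wrist")["image"],(400,300)); w=cv2.copyMakeBorder(w,0,100,0,0,0)
import numpy as np
cv2.imwrite("pics/a5.png",np.hstack([w,s])[:,:,::-1])
E
```

```text
time_s: 9.27
tcp_pos: [526.6, 160.5, 257.8]
orientation: [0.793, 0.609, 0.0, 0.0]
ft_force: [1.2, 1.2, -0.4]
finger_gap: 0.4
t 9.2667 tip s 1.3 63.0 84.8 tooly ang -15.0 F [ 1.2  1.2 -0.4] gap 0.4
```

View pics/a5.png

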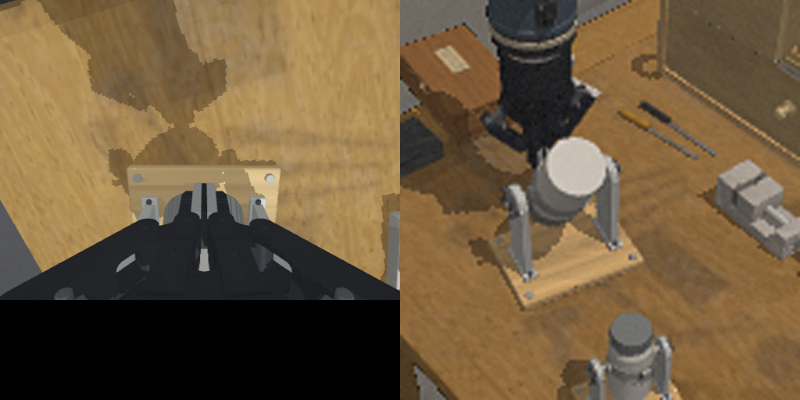

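```bash
python3 -m jog '[[[-2,0,4],0],[[-2,0,3],0],[[-2,0,3],0],[[0,0,0],0]]';python3 st.py; python3 - <<'E'
from cell import viewer
import cv2
s=viewer.capture("scene")["image"]
s=cv2.resize(s[130:270,180:320],(500,500),interpolation=cv2.INTER_CUBIC)
cv2.imwrite("pics/a6.png",s[:,:,::-1])
E
```

```text
time_s: 9.75
tcp_pos: [524.7, 154.7, 247.0]
orientation: [0.793, 0.609, -0.0, -0.0]
ft_force: [-0.2, 0.7, -1.1]
finger_gap: -0.0
t 9.75 tip s 1.0 56.9 74.0 tooly ang -15.0 F [-0.2  0.7 -1.1] gap -0.0
```

View pics/a6.png

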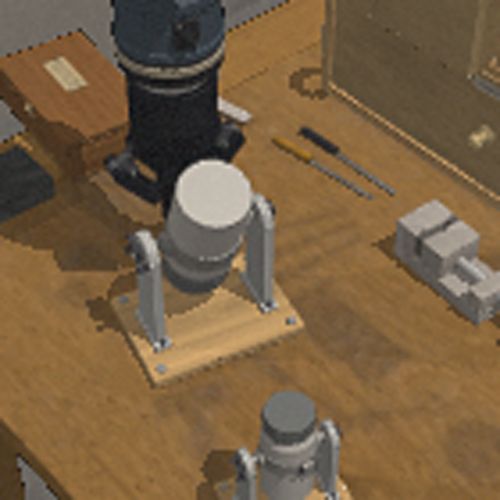

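```bash
python3 -m jog '[[[8,0,-10],0],[[4,0,-35],0],[[0,0,-40],0],[[0,0,-40],0],[[0,0,-32],0],[[-38,0,0],0],[[-40,0,0],0],[[-40,0,0],0],[[-40,0,0],0],[[-10,0,10],0],[[0,0,35],0],[[0,0,30],0]]';python3 -m jog '[[[20,0,0],0],[[10,0,0],0],[[0,0,0],0]]'; python3 st.py; python3 - <<'E'
from cell import viewer
import cv2
s=viewer.capture("scene")["image"]
s=cv2.resize(s[130:270,180:320],(500,500),interpolation=cv2.INTER_CUBIC)
cv2.imwrite("pics/a7.png",s[:,:,::-1])
E
```

```text
time_s: 10.8
tcp_pos: [484.4, 3.3, 329.3]
orientation: [0.794, 0.608, 0.001, 0.001]
ft_force: [0.3, -0.7, -0.1]
finger_gap: 0.2
time_s: 11.05
tcp_pos: [492.8, 34.7, 330.0]
orientation: [0.793, 0.609, 0.0, -0.0]
ft_force: [-0.8, -0.6, 0.7]
finger_gap: 0.1
t 11.05 tip s 1.2 -67.2 157.0 tooly ang -14.9 F [-0.8 -0.6  0.7] gap 0.1
```

View pics/a7.png

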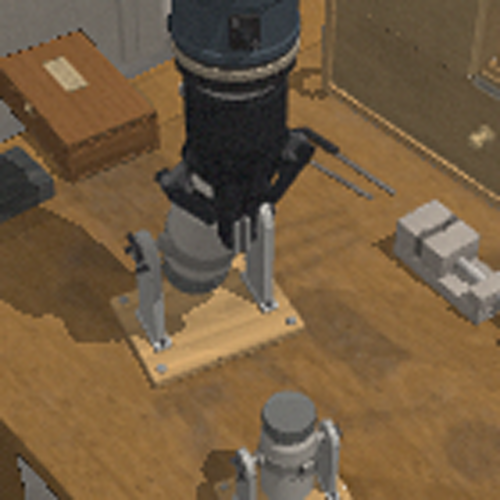

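```bash
python3 -m jog '[[[6,0,0],0],[[5,0,0],0],[[4,0,0],0],[[2,0,0],0],[[2,0,0],0],[[2,0,0],0],[[0,0,0],0]]';python3 st.py;  python3 -m jog '[[[2,0,0],0],[[1,0,0],0],[[0,0,0],0]]';python3 st.py
```

```text
time_s: 11.68
tcp_pos: [497.8, 54.0, 329.7]
orientation: [0.793, 0.609, 0.0, -0.0]
ft_force: [0.9, -0.5, -0.1]
finger_gap: -0.4
t 11.6833 tip s 1.2 -47.4 156.7 tooly ang -15.0 F [ 0.9 -0.5 -0.1] gap -0.4
time_s: 11.93
tcp_pos: [498.6, 56.7, 329.7]
orientation: [0.793, 0.609, -0.0, -0.0]
ft_force: [0.1, 0.2, 0.3]
finger_gap: 0.0
t 11.9333 tip s 1.1 -44.5 156.7 tooly ang -15.0 F [0.1 0.2 0.3] gap 0.0
```

```bash
for i in 1 2 3; do :; done; python3 -m jog '[[[1.5,0,0],0],[[1.5,0,0],0],[[0,0,0],0]]' | grep ft;python3 -m jog '[[[1,0,0],0],[[1,0,0],0],[[0,0,0],0]]'|grep ft;python3 -m jog '[[[1,0,0],0],[[0,0,0],0]]' |grep ft;python3 st.py; python3 - <<'E'
from cell import viewer
import cv2,numpy as np
s=viewer.capture("scene")["image"]
s=cv2.resize(s[130:270,180:320],(400,400),interpolation=cv2.INTER_CUBIC)
w=cv2.resize(viewer.capture("wrist")["image"],(400,300)); w=cv2.copyMakeBorder(w,0,100,0,0,0)
cv2.imwrite("pics/a8.png",np.hstack([w,s])[:,:,::-1])
E
```

```text
ft_force: [-5.4, -18.7, 6.7]
ft_force: [-10.0, -33.9, 13.3]
ft_force: [-11.9, -40.8, 14.6]
t 12.6 tip s 1.0 -41.7 156.7 tooly ang -15.2 F [-11.9 -40.8  14.6] gap -0.0
```

View pics/a8.png

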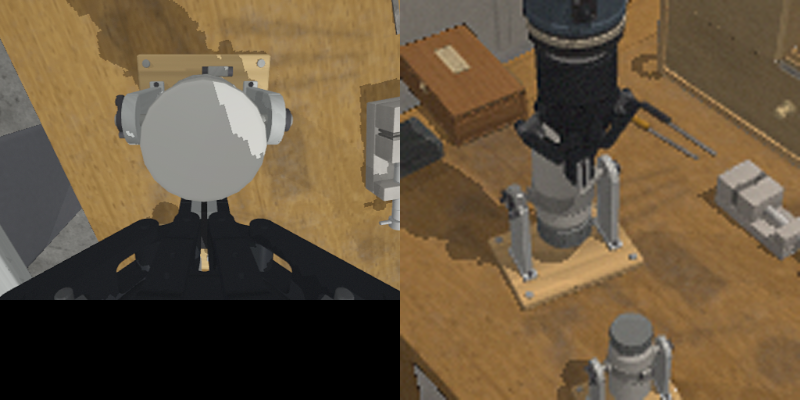

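```bash
python3 -m jog '[[[-20,0,0],0],[[0,0,-38],0],[[0,0,-28],0],[[40,0,0],0],[[40,0,0],0],[[40,0,0],0],[[12,0,0],0],[[0,0,28],0],[[0,0,30],0],[[0,0,0],0],[[0,0,0],0]]';python3 st.py; python3 - <<'E'
from cell import viewer
import cv2,numpy as np
s=viewer.capture("scene")["image"]
s=cv2.resize(s[130:270,180:320],(400,400),interpolation=cv2.INTER_CUBIC)
w=cv2.resize(viewer.capture("wrist")["image"],(400,300)); w=cv2.copyMakeBorder(w,0,100,0,0,0)
cv2.imwrite("pics/a9.png",np.hstack([w,s])[:,:,::-1])
E
```

```text
time_s: 13.62
tcp_pos: [528.6, 170.4, 337.2]
orientation: [0.793, 0.609, -0.001, -0.001]
ft_force: [-0.7, 0.4, 0.6]
finger_gap: -0.2
t 13.6167 tip s 0.7 73.1 164.2 tooly ang -15.0 F [-0.7  0.4  0.6] gap -0.2
```

View pics/a9.png

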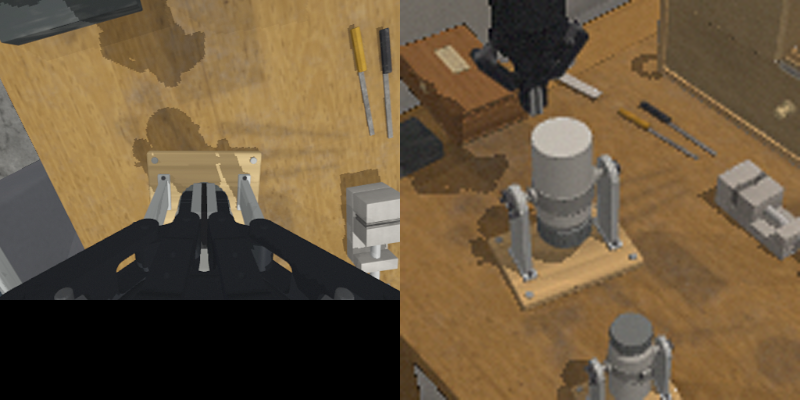

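```bash
python3 -m jog '[[[0,0,-8],0],[[0,0,0],0],[[0,0,0],0],[[-20,0,0],0],[[-12,0,0],0],[[-9,0,-4],0],[[-9,0,-3],0],[[-9,0,-1],0],[[-9,0,0],0],[[-9,0,2],0],[[-10,0,3],0]]';python3 st.py;python3 -m jog '[[[-9,0,5],0],[[-8,0,5],0],[[-8,0,6],0],[[-7,0,6],0],[[-7,0,6],0],[[-6,0,7],0],[[-5,0,7],0],[[-5,0,7],0],[[-4,0,7],0],[[-2,0,7],0],[[-1,0,6],0],[[0,0,0],0]]';python3 st.py; python3 - <<'E'
from cell import viewer
import cv2,numpy as np
s=viewer.capture("scene")["image"]
s=cv2.resize(s[130:270,180:320],(400,400),interpolation=cv2.INTER_CUBIC)
w=cv2.resize(viewer.capture("wrist")["image"],(400,300)); w=cv2.copyMakeBorder(w,0,100,0,0,0)
cv2.imwrite("pics/b1.png",np.hstack([w,s])[:,:,::-1])
E
```

```text
time_s: 14.63
tcp_pos: [506.5, 85.8, 348.9]
orientation: [0.793, 0.609, 0.0, 0.0]
ft_force: [1.5, 0.4, 3.6]
finger_gap: -0.1
t 14.6333 tip s 1.3 -14.4 175.9 tooly ang -15.0 F [1.5 0.4 3.6] gap -0.1
time_s: 15.63
tcp_pos: [490.1, 26.5, 278.4]
orientation: [0.793, 0.609, -0.001, -0.0]
ft_force: [-0.3, -0.4, -1.0]
finger_gap: 0.0
t 15.6333 tip s 0.8 -75.9 105.4 tooly ang -15.0 F [-0.3 -0.4 -1. ] gap 0.0
```

View pics/b1.png

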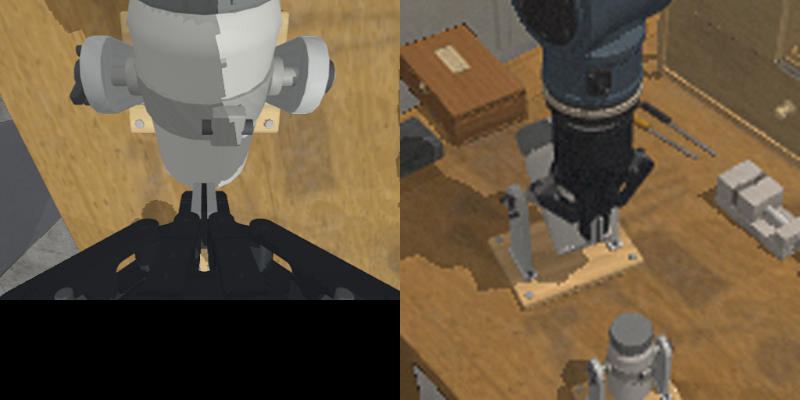

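```bash
python3 -m jog '[[[2,0,6],0],[[2,0,5],0],[[2,0,5],0],[[3,0,4],0],[[0,0,0],0]]';python3 st.py; python3 - <<'E'
from cell import viewer
import cv2,numpy as np
s=viewer.capture("scene")["image"]
s=cv2.resize(s[130:270,180:320],(400,400),interpolation=cv2.INTER_CUBIC)
w=cv2.resize(viewer.capture("wrist")["image"],(400,300)); w=cv2.copyMakeBorder(w,0,100,0,0,0)
cv2.imwrite("pics/b2.png",np.hstack([w,s])[:,:,::-1])
E
```

```text
time_s: 16.15
tcp_pos: [492.7, 35.9, 258.7]
orientation: [0.793, 0.609, -0.0, -0.0]
ft_force: [-0.2, -0.9, -0.5]
finger_gap: -0.4
t 16.15 tip s 0.9 -66.2 85.7 tooly ang -15.0 F [-0.2 -0.9 -0.5] gap -0.4
```

View pics/b2.png

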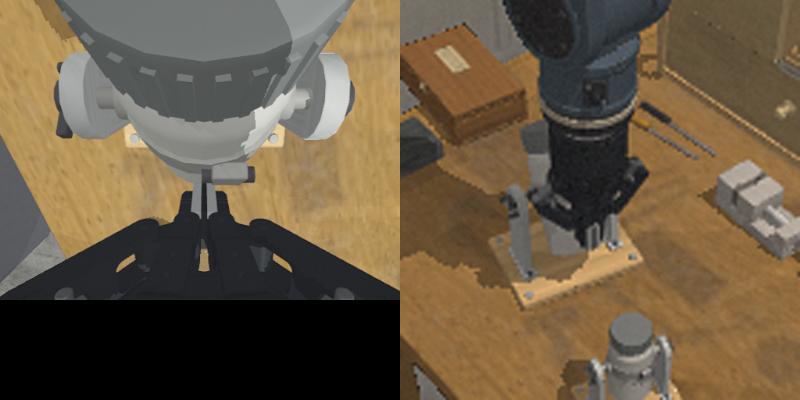

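```bash
python3 -m jog '[[[-10,0,-10],0],[[-4,0,-35],0],[[0,0,-40],0],[[0,0,-40],0],[[0,0,-20],0],[[40,0,0],0],[[40,0,0],0],[[40,0,0],0],[[40,0,0],0],[[30,0,0],0],[[0,0,0],0]]';python3 st.py; python3 - <<'E'
from cell import viewer
import cv2,numpy as np
s=viewer.capture("scene")["image"]
s=cv2.resize(s[130:270,180:320],(400,400),interpolation=cv2.INTER_CUBIC)
w=cv2.resize(viewer.capture("wrist")["image"],(400,300)); w=cv2.copyMakeBorder(w,0,100,0,0,0)
cv2.imwrite("pics/b3.png",np.hstack([w,s])[:,:,::-1])
E
```

```text
time_s: 17.17
tcp_pos: [538.9, 209.3, 404.9]
orientation: [0.792, 0.61, 0.0, -0.001]
ft_force: [1.1, -0.2, 0.2]
finger_gap: 0.0
t 17.1667 tip s 0.6 113.3 231.9 tooly ang -14.8 F [ 1.1 -0.2  0.2] gap 0.0
```

View pics/b3.png

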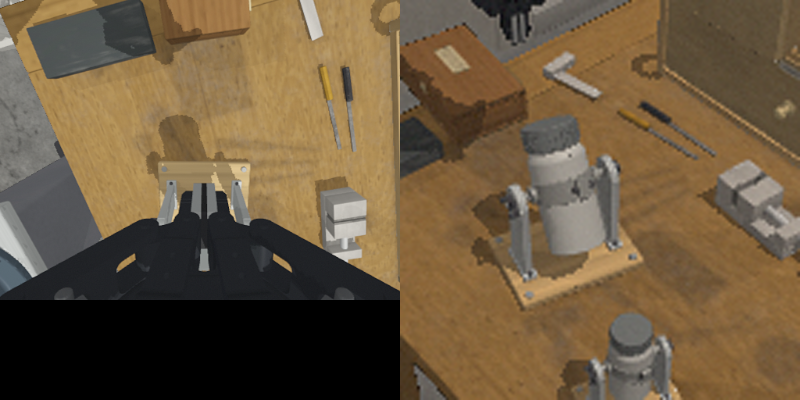

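```bash
python3 -m jog '[[[0,0,41],0],[[0,0,41],0],[[-18,0,0],0],[[-16,0,0],0],[[-6,0,-2],0],[[-6,0,-2],0],[[-5,0,-2],0],[[-5,0,-2],0],[[-4,0,-1],0],[[-3,0,-1],0],[[-3,0,-1],0],[[0,0,0],0]]';python3 st.py; python3 -m jog '[[[-2,0,0],0],[[-2,0,0],0],[[0,0,0],0]]';python3 st.py
```

```text
time_s: 18.27
tcp_pos: [521.2, 141.0, 333.9]
orientation: [0.793, 0.609, -0.0, 0.0]
ft_force: [-0.5, 0.9, 0.3]
finger_gap: 0.3
t 18.2667 tip s 1.2 42.7 160.9 tooly ang -15.0 F [-0.5  0.9  0.3] gap 0.3
time_s: 18.52
tcp_pos: [520.4, 138.2, 333.6]
orientation: [0.793, 0.609, 0.001, -0.001]
ft_force: [2.0, 9.3, -1.0]
finger_gap: 0.0
t 18.5167 tip s 1.1 39.9 160.6 tooly ang -15.0 F [ 2.   9.3 -1. ] gap 0.0
```

```bash
python3 -m jog '[[[-1,0,0],0],[[-1,0,0],0],[[0,0,0],0]]';python3 st.py; python3 -m jog '[[[-1,0,0],0],[[0,0,0],0]]';python3 st.py
```

```text
time_s: 18.77
tcp_pos: [520.2, 137.5, 333.8]
orientation: [0.793, 0.609, 0.002, -0.002]
ft_force: [6.2, 22.1, -3.7]
finger_gap: 0.0
t 18.7667 tip s 1.2 39.1 160.8 tooly ang -14.9 F [ 6.2 22.1 -3.7] gap 0.0
time_s: 18.93
tcp_pos: [520.1, 137.1, 333.8]
orientation: [0.793, 0.61, 0.003, -0.002]
ft_force: [7.1, 29.5, -6.2]
finger_gap: -0.2
t 18.9333 tip s 1.2 38.7 160.8 tooly ang -14.9 F [ 7.1 29.5 -6.2] gap -0.2
```

```bash
python3 -m jog '[[[15,0,0],0],[[30,0,0],0],[[0,0,-38],0],[[0,0,-38],0],[[40,0,-20],0],[[40,0,0],0],[[30,0,0],0],[[0,-35,0],0],[[0,-35,0],0],[[0,0,0],0],[[0,0,0],0]]';python3 st.py; python3 - <<'E'
from cell import viewer
import cv2,numpy as np
S=viewer.capture("scene")
s=cv2.resize(S["image"][130:270,180:320],(400,400),interpolation=cv2.INTER_CUBIC)
T=viewer.capture("top"); w=cv2.resize(T["image"][140:280,180:320],(400,400),interpolation=cv2.INTER_CUBIC)
cv2.imwrite("pics/b4.png",np.hstack([w,s])[:,:,::-1])
cv2.imwrite("pics/full.png",T["image"][:,:,::-1])
from h import proj
for n,i in(("T",T),("S",S)):
  for th in(0,.1,.2): 
    y=70*np.sin(th); print(n,th,proj(i,[509+.259*y,100+.966*y,115+70*np.cos(th)]).round(1))
from cell import models
for c in("top","scene"):
  print(c,[(t,[(round(d["score"],2),[round(float(v),1) for v in d["pixel"]]) for d in models.mark_of(c,t)][:2]) for t in("jar_cap","vice","box","hammer","stone")])
E
```

```text
time_s: 19.85
tcp_pos: [490.0, 300.8, 428.1]
orientation: [0.793, 0.61, -0.001, 0.0]
ft_force: [-0.6, -0.4, 1.2]
finger_gap: 0.0
t 19.85 tip s -70.3 189.0 255.1 tooly ang -14.9 F [-0.6 -0.4  1.2] gap 0.0
T 0 [246.1 209. ]
T 0.1 [243.9 208.4]
T 0.2 [241.8 207.9]
S 0 [235.9 177.1]
S 0.1 [235.  175.8]
S 0.2 [234.  174.6]
top [('jar_cap', [(0.71, [305.9, 232.6]), (0.69, [246.1, 212.8])]), ('vice', [(0.69, [247.1, 209.1]), (0.62, [285.3, 154.1])]), ('box', [(0.66, [159.5, 194.9])]), ('hammer', [(0.78, [356.1, 247.4])]), ('stone', [])]
scene [('jar_cap', [(0.72, [263.0, 245.5]), (0.65, [238.4, 179.2])]), ('vice', [(0.77, [311.4, 211.6])]), ('box', [(0.87, [202.3, 163.5])]), ('hammer', [(0.61, [296.7, 324.0])]), ('stone', [(0.83, [174.8, 184.6])])]
```

View pics/b4.png

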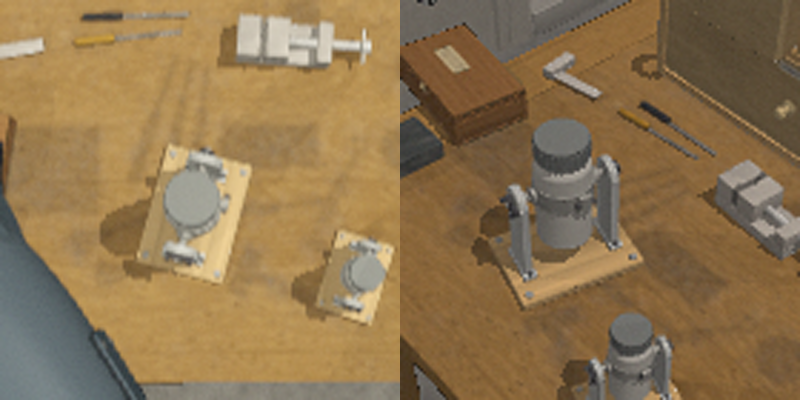

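View pics/full.png

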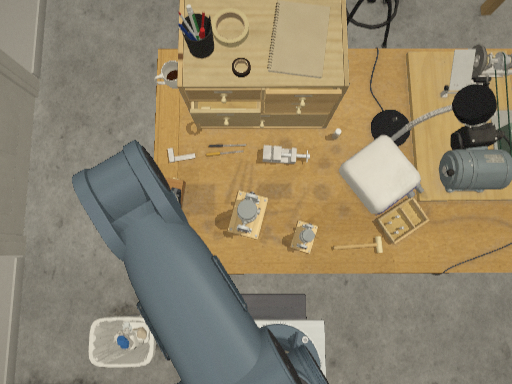

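```bash
python3 -c "
from cell import order; print(order.sign_off())"
```

```text
the job is handed in; nothing more can be done
None
```

I tipped the jar in the large stand upside down, left it for about two seconds, then swung it back upright and let go. The job was handed in at about 20 s of the 70 s allowed.

- **Upside down:** I pushed the cap over with closed fingers, then pushed the risen foot across until the wrist force climbed to about 45 N. The finger was within 2 mm of where I expected it at the stop. A picture taken after I backed off showed the jar upside down and untouched.
- **Upright:** I made the same pushes in reverse until the jar met its first stop, at about 31 N. The last pictures show it upright with the arm clear. The cap is at about top pixel (247, 210), against (246, 209) predicted for fully upright.
- **Network readings that disagreed:** The cap detector was off by up to 4 pixels in the top view and about 3 in the scene view. The network also labelled the stand as "vice" once and missed the stone in the top view, where the arm covers it.
- **Tools:** The vice, box, hammer and stone are where they were, to within a few pixels of the first pictures. The arm never came near them.

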